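Show the rivet can's stripe to the reader and open its window

ROBOT

A 6-joint arm with a two-finger parallel gripper is mounted at the origin on the work surface. World frame = base frame: x ahead of the robot, y to its left, z up, the work surface at z = 0. Lengths are in mm, angles in degrees, forces in N, time in s.
With the tool pointing down it reaches from about 300 to 850 mm from the base axis. Payload 4.2 kg.
Tool frame: the origin (TCP) lies at the very end of the fingers, on their centre line; the grasp point (between the pads) lies 19 mm behind it (hold_point_z is the z of the grasp point in the tool frame, in mm); z points along the fingers, y is the direction in which the jaws open and shut (so a half turn about z gives the same grasp; the last joint's range is limited). The gripper opens to 91 mm and grips with 3 to 60 N. Pads are 32 mm wide; open, the fingers measure 118 mm over their backs; the gripper's body (76 mm by 178 mm) begins 60 mm behind the grasp point.
Start: joints at [-64.63, 18.312, 89.639, -0, 72.044, -1.146], TCP at [256.717, -514.528, 213.976] pointing down, gripper open.
Joint ranges: [-177.97, 177.97], [-48.28, 115.42], [12.27, 149.76], [-77.06, 257.06], [2.81, 150.46], [-146.56, 146.56]. Speed limits (degrees/s): [147.25, 147.25, 180, 180, 180, 180].

INTERFACE

Orientations are given as [roll, pitch, yaw] about the fixed x, y, z axes, in that order (R = Rz(yaw) Ry(pitch) Rx(roll)).
In Python, from workcell import state, grab_frame, job_done, hold_point_z gives the robot as it stands. The module is installed in compiled form; this text tells all that it offers.
- The arm moves only by the shell command python3 -m creep 'ROWS' [FORCE]. ROWS is JSON, a list of rows, each a list of 7 numbers: the closure, from 0 (fully open) to 1 (shut), then the shift along the tool's x, y, z in mm, then the turn, a rotation vector about the tool's x, y, z in degrees. A call has 1 to 5 rows; each row shifts and turns the commanded pose from where the row before left it, along the tool's axes as they then stand; what a row does not reach is not made up. A row lasts 1/8 s, in which the tool goes at most 62.5 mm and 10.7 degrees, less where a joint would pass 70% of its speed; a pose out of reach is approached as far as the arm can. A call is refused whole if a number of a shift passes 62.5 or a number of a turn 10.7, either way. A call with a gripper value outside its range is refused whole. The fingers move at their own pace and stop on an object; FORCE is the grip in N (left out, the last holds). Time passes only in rows, so rows that do not move let the fingers close. It gives the time, the measured TCP pose, the force and the opening at its end, in the units of the state.
- state(): the state, without advancing time (a new reading comes with each control period).
- grab_frame(name): name is "scene" or "top" or "wrist"; returns a dict with "frame" (480x640x3 uint8, red, green, blue), "fx", "fy", "cx", "cy" (pixels), "view" (4x4, takes a point from world to camera coordinates). Camera axes: x right, y down, z forward; pixel columns grow to the right and rows downward; lengths in mm; the calibration is good to about 2 mm. A picture is of the moment at which its call begins. There is no depth.
- job_done(): hands the job in, once; it reports no verdict.
The state is a dict: "time_s": time; "qpos": joint angles; "qvel": joint speeds; "effort": joint torques, N m; "ee_pos": TCP position; "ee_rot": TCP orientation; "force": force on the tool from outside, world axes, zero at the start; "torque": the same for the moment, N m; "gripper_width": finger opening in mm.
Only numpy, scipy, OpenCV 4.12 (cv2) and the standard library are available. Lean on these libraries where they do the work, as an engineer would, in place of code of your own. Each camera call takes 0.05 s, during which the arm holds its last target.

TASK

Turn the rivet can in its nest, by pushing its brass handle round, until the orange stripe on its side looks straight at the reader's window. Then open the window: lift the red lever out of its notch, carry it over the yellow rib to the other end of the slot and let it drop fully into the notch there. Keep the can upright and seated in its nest, and do not disturb the other tools on the counter.

Things in the scene. Friction and masses are not known exactly. Their poses are not given: they have to be found in the camera images.
- can: Loose closed olive rivet can, 80 mm diameter, 76 mm tall, about 0.7 kg, upright in the nest, whose dish turns with it (about 1 N sideways at the handle turns it; it stays where left). Origin: centre of its underside; z up; +x points from the axis out through the orange stripe, 18 mm wide, up the side and across the lid from rim to centre. Its brass handle is on the opposite side (-x).
- can_handle (a point): Middle of the upright grip of the can's square brass loop handle, 81 mm out from the can's axis on the -x side of the can and 47 mm above its underside. The loop is 12 mm thick (tangentially), reaches from the can wall to 88 mm from the axis and from 22 to 72 mm above the underside; its upright grip is 14 mm (radially).
- nest: Low turning nest in which the can stands: a round dark steel dish (96 mm outside diameter, 85 mm inside, floor 10 mm and rim 20 mm above the counter) that turns freely all the way round on a black base disc, 108 mm diameter and 6 mm high, fixed to the counter. Origin: on the turning axis, at counter height. The can's underside is 10 mm above the counter.
- reader: Fixed dark green reader block, 80 mm deep (x), 200 mm wide (y), 85 mm high. Origin: centre of its underside; its front face, with the window, is at x = -40 mm and looks along -x towards the can. Along its top, in y, runs the lever's slot: 15 mm high steel rails and ends (to 100 mm above the counter), a notch at y = -40 mm and one at y = +40 mm, and between them a yellow rib 56 mm long (y) and 15 mm high that the lever must be lifted over.
- window (a point): Centre of the reader's dark blue window (70 mm wide, 50 mm high), on its front face at reader y = -30 mm, 45 mm above the counter, 0.15 to 0.19 m from the can's axis. It starts covered by an aluminium shutter moved by the lever.
- lever_grip (a point): Middle of the lever's red upright cylindrical grip (28 mm diameter, 36 mm tall), 150 mm above the counter when the lever is down. The grip sits on a 12 mm steel stem; it stays upright, and goes only up and down and along the slot. The lever starts down in the notch at reader y = -40 mm.
- gate (a joint): Place of the lever along the slot, m: 0 in the starting notch, 0.080 in the other one, growing towards the reader's +y. About 1 N of friction. The shutter moves with it.
- lift (a joint): How far the lever is lifted, m: 0 fully down in a notch, over 0.015 clears the rib, 0.035 at most. It falls back when let go (about 2 N).
- bucking_bar: Bystander: loose blackened iron bucking bar, about 145 x 34 x 48 mm. Origin: about the centre of its underside.
- shaver: Bystander: loose steel rivet shaver body, about 200 x 44 x 54 mm. Origin: centre of its underside.
- gauge: Bystander: loose flat pewter-coloured rivet gauge, 120 x 32 x 6 mm. Origin: centre of its underside.
- cleco_block: Bystander: loose dark wooden block, 50 x 140 x 25 mm, with four brass clecos standing in it to 74 mm high. Origin: centre of its underside.
Not all that is in view belongs to the job. What is shaped like the can but pink is not meant. Several things look just like the nest: the one meant starts farthest to the robot's left.

How it is judged (in metres and radians):
On the way, in this order (a step that is already met when the one before it is completed fails the run):
1. the stripe looks at the window (a line straight out of the stripe meets the 70 mm wide window) while the lever is still in its starting notch (y of window in the frame of can between -0.035 and 0.035 m and x of window in the frame of can above 0.05 m and value of joint gate below 0.015 m), for 0.3 s.
2. the lever is down in the other notch, the window open (value of joint gate above 0.07 m and value of joint lift below 0.005 m), for 0.2 s.
At the end, for the whole second after the job is handed in: A line from the can's axis out through the stripe passes within 35 mm of the window's centre (about 11 degrees), the can stands upright (0.08 rad) and still in its nest, within 8 mm of its centre, and the lever is down (within 5 mm) in the far notch (joint gate above 0.07) (all of step 2 and y of window in the frame of can between -0.035 and 0.035 m and x of window in the frame of can above 0.05 m and horizontal distance between can and nest below 0.008 m and height (world z) of can below 0.014 m and angle between can's own z axis and vertical below 0.08 rad and linear speed of can below 0.02 m/s); the robot touches nothing.
It fails at once if the can is tipped (angle between can's own z axis and vertical above 0.3 rad).
It fails at once if the can is lifted out of its nest (height (world z) of can above 0.036 m).
It fails at once if another tool is disturbed by more than 30 mm (distance of any of bucking_bar, shaver, gauge, cleco_block from where it was at the start of the episode above 0.03 m).
It also fails if it takes over 58 s, if anything falls off the work surface, if the arm or the gripper's body presses on something with over 40 N, if the wrist force passes 120 N, or if a joint passes its speed limit or range.

## Working session

There is one attempt and no reset: what is moved stays moved. The work goes in short steps, Python scripts to look and compute and a shell command to move; the robot and the scene stay as the last step left them, time stands still between calls to the robot, and variables do not carry over. Pictures are saved under pics/ and viewed, and the job is handed in when it is done.

```bash
mkdir -p pics; ls
cat > h.py <<'E'
import numpy as np,cv2
from workcell import state,grab_frame,hold_point_z
def snap(name,fn):
    d=grab_frame(name); cv2.imwrite('pics/'+fn+'.png',d['frame'][:,:,::-1]); np.savez('pics/'+fn+'.npz',**d); return d
def ray(d,u,v):
    V=np.array(d['view']);R=V[:3,:3];t=V[:3,3]
    o=-R.T@t; r=R.T@np.array([(u-d['cx'])/d['fx'],(v-d['cy'])/d['fy'],1]); return o,r
def onz(d,u,v,z):
    o,r=ray(d,u,v); return o+r*(z-o[2])/r[2]
def proj(d,p):
    V=np.array(d['view']);c=V[:3,:3]@np.array(p)+V[:3,3]; return d['fx']*c[0]/c[2]+d['cx'],d['fy']*c[1]/c[2]+d['cy']
E
python3 - <<'E'
from h import *
for n in('scene','top','wrist'):
    d=snap(n,n+'0'); print(n,d['fx'],ray(d,320,240))
print(state(),hold_point_z)
E
```

```text
pics
scene 444.54818497945485 (array([ 959.70426131, -512.3522315 ,  640.27587097]), array([-0.49872586,  0.62231639, -0.60341343]))
top 588.4269060821308 (array([ 313.2201915 ,   23.22514117, 1392.03712443]), array([ 0.15793338, -0.00704642, -0.98744936]))
wrist 425.10271779561907 (array([ 326.34243187, -479.25808014,  383.91813989]), array([-0.2403593 , -0.11236109, -0.96422851]))
{'time_s': 0.15, 'qpos': array([-6.46312473e+01,  1.83427414e+01,  8.96902526e+01, -1.15617231e-03,
        7.20442155e+01, -1.14737905e+00]), 'qvel': array([-0.05587399, -0.12572469, -0.22038254, -0.01442147,  0.05023464,
       -0.0288586 ]), 'effort': array([ 2.47661501e-04, -4.12775767e+01, -2.32154095e+01,  7.27346493e-02,
        4.33520554e-02, -9.94824950e-05]), 'ee_pos': array([ 256.52657963, -514.1786166 ,  213.3189493 ]), 'ee_rot': array([-1.79922784e+02, -4.46897239e-04,  2.65164886e+01]), 'force': array([-0.48724803, -0.04862165, -0.94202188]), 'torque': array([ 0.01836437,  0.01818767, -0.01154018]), 'gripper_width': 91.35151552301582} -18.8
```

View pics/top0.png

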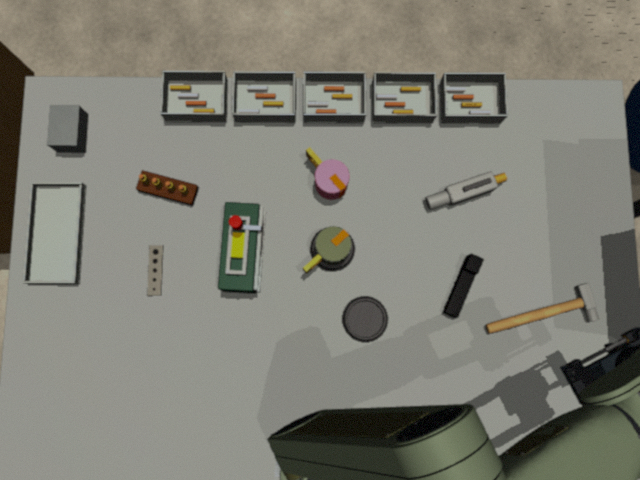

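View pics/scene0.png

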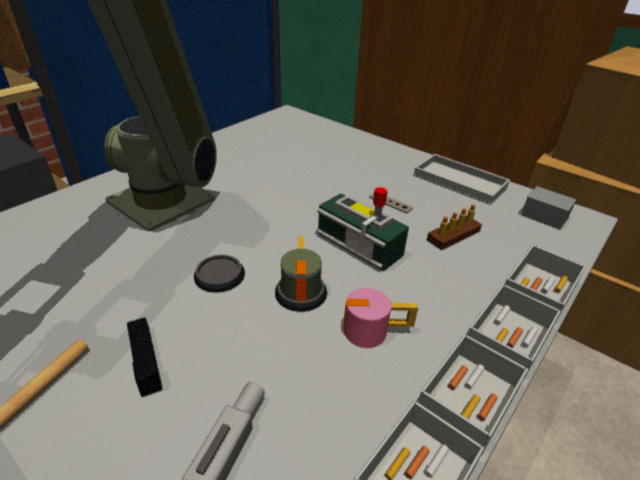

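Run:
```python
from h import *
d=dict(np.load('pics/top0.npz')); im=d['frame'][:,:,::-1]
c=cv2.resize(im[130:330,190:400],None,fx=3.8,fy=3,interpolation=cv2.INTER_CUBIC) if 0 else cv2.resize(im[140:310,200:400],None,fx=3.5,fy=3.5,interpolation=cv2.INTER_CUBIC)
cv2.imwrite('pics/crop0.png',c)
hsv=cv2.cvtColor(np.ascontiguousarray(im),cv2.COLOR_BGR2HSV)
def blobs(n,lo,hi,z):
    m=cv2.inRange(hsv,lo,hi); k,l,s,ce=cv2.connectedComponentsWithStats(m)
    for i in range(1,k):
        if s[i,4]>25 and 200<ce[i][0]<400 and 140<ce[i][1]<310:
            print(n,s[i],ce[i].round(1),onz(d,*ce[i],z).round(1)); pts=cv2.findContours((l==i).astype(np.uint8),0,1)[0][0]; r=cv2.minAreaRect(pts); print('  rect',[onz(d,*p,z).round(0)[:2].tolist() for p in cv2.boxPoints(r)])
blobs('red',(0,180,100),(4,255,255),168);blobs('red2',(175,180,100),(180,255,255),168)
blobs('orange',(6,180,120),(18,255,255),86)
blobs('yellow',(22,150,80),(32,255,255),100)
blobs('brass',(22,150,80),(32,255,255),82)
blobs('olive',(25,60,40),(45,160,180),86)
blobs('green',(60,60,20),(95,255,120),85)
```

```text
red [229 215  13  13 117] [234.9 221.4] [548.3 194.4 168. ]
  rect [[549.0, 211.0], [565.0, 196.0], [548.0, 178.0], [532.0, 194.0]]
orange [331 175  14  15  66] [337.3 181.8] [657.  -25.4  86. ]
  rect [[666.0, -8.0], [675.0, -19.0], [647.0, -43.0], [637.0, -33.0]]
yellow [307 149  14  16  87] [313.5 156.8] [711.5  29.2 100. ]
  rect [[722.0, 50.0], [731.0, 41.0], [702.0, 12.0], [692.0, 21.0]]
yellow [231 232  13  26 293] [237.3 244.6] [509.1 197.2 100. ]
  rect [[482.0, 211.0], [539.0, 208.0], [537.0, 183.0], [479.0, 187.0]]
yellow [304 254  18  18 105] [313.4 261.8] [471.1  28.4 100. ]
  rect [[457.0, 51.0], [490.0, 19.0], [480.0, 10.0], [447.0, 41.0]]
brass [307 149  14  16  87] [313.5 156.8] [717.   29.3  82. ]
  rect [[727.0, 50.0], [737.0, 41.0], [707.0, 12.0], [698.0, 21.0]]
brass [231 232  13  26 293] [237.3 244.6] [511.8 199.7  82. ]
  rect [[484.0, 214.0], [542.0, 211.0], [540.0, 185.0], [482.0, 189.0]]
brass [304 254  18  18 105] [313.4 261.8] [473.3  28.5  82. ]
  rect [[459.0, 52.0], [492.0, 19.0], [482.0, 9.0], [449.0, 42.0]]
olive [306 147  16  17  52] [312.4 153. ] [724.9  31.8  86. ]
  rect [[732.0, 50.0], [741.0, 39.0], [707.0, 10.0], [698.0, 20.0]]
olive [303 227  48  46 850] [329.6 246.7] [507.   -7.6  86. ]
  rect [[455.0, 54.0], [565.0, 4.0], [532.0, -66.0], [423.0, -15.0]]
olive [240 232   5  27  34] [243.2 246.4] [507.1 185.9  86. ]
  rect [[481.0, 192.0], [540.0, 185.0], [539.0, 179.0], [480.0, 187.0]]
olive [230 236   3  20  27] [231.  245.9] [508.1 213.1  86. ]
  rect [[488.0, 216.0], [531.0, 213.0], [531.0, 211.0], [487.0, 213.0]]
green [ 219  203   40   90 1521] [238.9 250.1] [498.9 195.5  85. ]
  rect [[410.0, 239.0], [609.0, 231.0], [604.0, 154.0], [405.0, 164.0]]
green [231 259  11  10  98] [235.7 263.6] [468.5 201.9  85. ]
  rect [[479.0, 213.0], [479.0, 190.0], [459.0, 190.0], [458.0, 212.0]]
```

View pics/crop0.png

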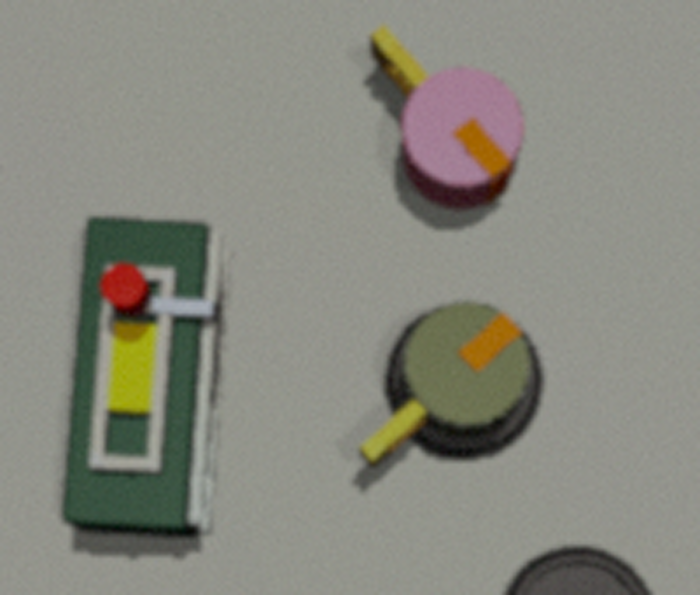

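```bash
cat >> h.py <<'E'
def lid(d):
    im=np.ascontiguousarray(d['frame'][:,:,::-1]); hsv=cv2.cvtColor(im,cv2.COLOR_BGR2HSV)
    m=cv2.inRange(hsv,(22,50,70),(45,175,200)); return m
def plan(pos,yaw,n,p0=None,y0=None):
    """rows tool pointing down: print n rows from p0,y0 to pos,yaw"""
    s=state(); p0=s['ee_pos'] if p0 is None else p0; y0=s['ee_rot'][2] if y0 is None else y0
    pos=np.array(pos,float);p0=np.array(p0,float)
    for i in range(n):
        a=np.radians(y0+(yaw-y0)*i/n); dx=(pos-p0)/n
        print([round(float(v),1) for v in (dx[0]*np.cos(a)+dx[1]*np.sin(a), dx[0]*np.sin(a)-dx[1]*np.cos(a), -dx[2])],'rz',round(-(yaw-y0)/n,2))
E
python3 - <<'E'
from h import *
d=dict(np.load('pics/top0.npz')); im=np.ascontiguousarray(d['frame'][:,:,::-1]);hsv=cv2.cvtColor(im,cv2.COLOR_BGR2HSV)
for p in [(333,255),(330,245),(325,240),(340,250),(333,262),(333,268),(338,240),(312,262)]: print(p,hsv[p[1],p[0]])
# lid: from crop: extremes left/right/top of disc
m=cv2.inRange(hsv,(22,40,85),(45,175,255))|cv2.inRange(hsv,(5,180,100),(20,255,255))
m[:, :316]=0; m[:220]=0; m[270:]=0; m[:,360:]=0
m=cv2.morphologyEx(m,cv2.MORPH_OPEN,np.ones((3,3)))
c=max(cv2.findContours(m,0,1)[0],key=cv2.contourArea); print(cv2.minEnclosingCircle(c),cv2.fitEllipse(c)); (u,v),_,_=cv2.fitEllipse(c)
C=onz(d,u,v,86); print('can',C)
# orange lid stripe & handle direction
o=onz(d,*np.mean(np.argwhere(cv2.inRange(hsv,(5,180,100),(20,255,255))[220:270,316:360])[:,::-1]+[316,220],axis=0),86)
h=onz(d,313.4,261.8,82)
f=lambda v:np.degrees(np.arctan2(v[1],v[0]))
print('stripe',o,f(o-C),'handle',h,f(C-h), np.linalg.norm((h-C)[:2]))
W=np.array([536.2,155.7,0]);print('win',f(W-C),np.linalg.norm((W-C)[:2]))
ds=dict(np.load('pics/scene0.npz'))
for P in [C,[*C[:2],10],[549,195,168],W+[0,0,45]]: print(proj(ds,P))
E
```

```text
(333, 255) [ 37  67 118]
(330, 245) [ 36  71 115]
(325, 240) [ 36  70 113]
(340, 250) [ 35  74 113]
(333, 262) [30 58 35]
(333, 268) [ 0 23 22]
(338, 240) [ 19 244 164]
(312, 262) [ 30 168 161]
((331.2818298339844, 245.7181854248047), 20.247089385986328) ((332.22332763671875, 244.07652282714844), (33.50120162963867, 36.20986557006836), 59.217403411865234)
can [512.92017871 -13.5647574   86.        ]
stripe [528.45798355 -30.03298877  86.        ] -46.665139144239305 handle [473.22833729  28.57616757  82.        ] -46.714231169683345 57.89041227321668
win 82.16895772241837 170.8581522091132
(np.float64(300.47951879759904), np.float64(259.06656563663387))
(np.float64(300.37762425696803), np.float64(287.6044778733913))
(np.float64(380.1807246869009), np.float64(188.88373668777552))
(np.float64(359.35727676917213), np.float64(241.59792064327786))
```

Run:
```python
from h import *
plan([458,46,190],-32,10)
```

```text
[43.0, -41.1, 2.3] rz 5.85
[38.6, -45.3, 2.3] rz 5.85
[33.8, -49.0, 2.3] rz 5.85
[28.6, -52.2, 2.3] rz 5.85
[23.2, -54.8, 2.3] rz 5.85
[17.4, -56.9, 2.3] rz 5.85
[11.6, -58.4, 2.3] rz 5.85
[5.5, -59.3, 2.3] rz 5.85
[-0.5, -59.5, 2.3] rz 5.85
[-6.6, -59.2, 2.3] rz 5.85
```

```bash
python3 -m creep '[[0,43,-41,1,0,0,5.9],[0,38,-45,1,0,0,5.9],[0,34,-49,1,0,0,5.9],[0,29,-52,1,0,0,5.8],[0,23,-55,1,0,0,5.8]]' 20; python3 -m creep '[[0.2,17,-57,1,0,0,5.9],[0.5,12,-58,1,0,0,5.9],[0.5,5,-59,1,0,0,5.8],[0.5,0,-60,1,0,0,5.8],[0.5,-7,-59,1,0,0,5.8]]'
python3 - <<'E'
from h import *
plan([458,46,50],-32,4); print(state()); snap('wrist','w1')
E
```

```text
time_s: 0.78
ee_pos: [358.1, -233.4, 208.9]
ee_rot: [180.0, -0.0, -3.0]
force: [0.8, 0.5, 0.3]
gripper_width: 91.1
time_s: 1.4
ee_pos: [458.9, 46.6, 203.9]
ee_rot: [180.0, -0.0, -32.2]
force: [1.3, 0.0, 0.2]
gripper_width: 46.5
[-0.1, 0.2, 38.5] rz -0.04
[-0.1, 0.2, 38.5] rz -0.04
[-0.1, 0.2, 38.5] rz -0.04
[-0.1, 0.2, 38.5] rz -0.04
{'time_s': 1.4, 'qpos': array([ 4.37928802e+00,  8.44614589e+00,  1.04549110e+02, -2.21048395e-02,
        6.69814360e+01,  1.26545115e+02]), 'qvel': array([ 5.65909359e+01,  1.69203201e+01, -1.90872654e+01, -8.65147256e-02,
        1.83378670e+00,  1.02264679e+02]), 'effort': array([ -3.79051119, -33.63828421, -20.69922566,   0.15634165,
         0.1450129 ,  -1.47133816]), 'ee_pos': array([458.86431695,  46.55496786, 203.91896377]), 'ee_rot': array([ 1.79997531e+02, -3.08408856e-02, -3.21571870e+01]), 'force': array([1.2691258 , 0.02219998, 0.17423871]), 'torque': array([ 0.05860319,  0.03563226, -0.03351677]), 'gripper_width': 46.4682679682841}
```

View pics/w1.png

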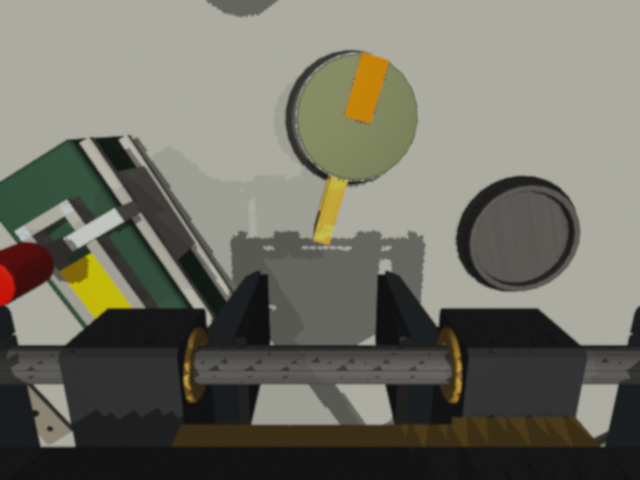

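Run:
```python
from h import *
d=snap('wrist','w2'); im=np.ascontiguousarray(d['frame'][:,:,::-1]);hsv=cv2.cvtColor(im,cv2.COLOR_BGR2HSV)
m=cv2.inRange(hsv,(22,40,85),(45,120,255)); o=cv2.inRange(hsv,(10,180,100),(20,255,255)); o[200:]=0
m=cv2.morphologyEx(m|o,cv2.MORPH_OPEN,np.ones((9,9)))
c=max(cv2.findContours(m,0,1)[0],key=cv2.contourArea); e=cv2.fitEllipse(c);print(e)
C=onz(d,*e[0],86); print('can',C, cv2.contourArea(c))
ctr=[onz(d,*p[0],86)[:2] for p in c]; print(cv2.minEnclosingCircle(np.float32(ctr)))
O=onz(d,*np.argwhere(o)[:,::-1].mean(0),86); b=cv2.inRange(hsv,(22,150,80),(32,255,255)); b[:,:300]=0;b[:,360:]=0;b[:170]=0;b[260:]=0
n,l,s,ce=cv2.connectedComponentsWithStats(b); i=1+s[1:,4].argmax(); H=onz(d,*ce[i],82); print(s[i],ce[i])
f=lambda v:np.degrees(np.arctan2(v[1],v[0]))
print(O,f(O-C),H,f(C-H)); s=state();print(s['ee_pos'],s['ee_rot'][2],s['time_s'])
```

```text
((368.02252197265625, 114.99436950683594), (119.90602111816406, 124.54734802246094), 20.954486846923828)
can [515.82410001 -15.18814545  86.        ] 11780.5
((514.3726806640625, -14.845451354980469), 40.041316986083984)
[ 324  175   35   67 1172] [339.15955631 206.0605802 ]
[528.17234651 -29.72575801  86.        ] -49.655430914207905 [473.94887981  32.27720057  82.        ] -48.580384772977375
[459.83488657  49.27626075 203.61337319] -31.66568503300458 1.5
```

```bash
python3 -m creep '[[0.5,0,0,40,0,0,0],[0.5,0,0,40,0,0,0],[0.5,0,0,40,0,0,0],[0.5,0,0,33,0,0,0],[0.5,0,0,0,0,0,0]]'
python3 - <<'E'
from h import *
s=state();print(s['ee_pos'],s['ee_rot'],s['force'])
C=np.array([514.4,-14.8]);
# arc: handle angle a, tool yaw
a0=131;y0=-32;a1=262.7;y1=82.7;p=None;n=14
prev=s['ee_pos'][:2].copy()
for i in range(1,n+1):
    a=np.radians(a0+(a1-a0)*i/n); q=C+82*np.array([np.cos(a),np.sin(a)]); dd=q-prev; y=np.radians(y0+(y1-y0)*(i-1)/n)
    print(i,round(dd[0]*np.cos(y)+dd[1]*np.sin(y),1),round(dd[0]*np.sin(y)-dd[1]*np.cos(y),1),'rz',round(-(y1-y0)/n,2),q.round(0)); prev=q
E
```

```text
time_s: 2.12
ee_pos: [456.2, 43.8, 49.1]
ee_rot: [179.8, 0.3, -32.0]
force: [0.5, -0.7, -0.2]
gripper_width: 45.6
[456.17419062  43.76796528  49.08604198] [179.77369268   0.28327884 -31.99424425] [ 0.47279942 -0.66549153 -0.21445248]
1 -0.9 8.0 rz -8.19 [451.  37.]
2 -2.6 13.2 rz -8.19 [444.  26.]
3 -2.3 13.2 rz -8.19 [438.  14.]
4 -2.0 13.3 rz -8.19 [434.   1.]
5 -1.7 13.3 rz -8.19 [432. -12.]
6 -1.5 13.4 rz -8.19 [433. -25.]
7 -1.2 13.4 rz -8.19 [436. -39.]
8 -0.9 13.4 rz -8.19 [441. -51.]
9 -0.6 13.4 rz -8.19 [448. -63.]
10 -0.3 13.4 rz -8.19 [456. -73.]
11 -0.0 13.4 rz -8.19 [467. -82.]
12 0.2 13.4 rz -8.19 [478. -88.]
13 0.5 13.4 rz -8.19 [491. -93.]
14 0.8 13.4 rz -8.19 [504. -96.]
```

```bash
python3 -m creep '[[0.65,-1,8,0,0,0,-8.2],[0.65,-2.6,13.2,0,0,0,-8.2],[0.65,-2.3,13.2,0,0,0,-8.2],[0.65,-2,13.3,0,0,0,-8.2],[0.65,0,0,0,0,0,0]]'
python3 - <<'E'
from h import *
s=state();print(s['ee_pos'],s['ee_rot'],s['force']); snap('wrist','w3')
E
```

```text
time_s: 2.75
ee_pos: [437.0, 1.5, 52.3]
ee_rot: [180.0, -0.1, 0.6]
force: [-0.3, 0.6, -0.7]
gripper_width: 31.9
[436.97079441   1.50144127  52.34662427] [ 1.79982972e+02 -1.48636651e-01  6.42164610e-01] [-0.30093751  0.62293167 -0.71581235]
```

View pics/w3.png

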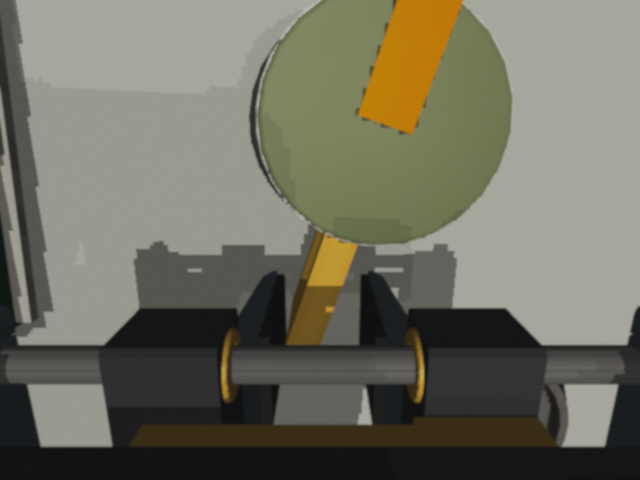

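```bash
python3 -m creep '[[0.7,-2,13.3,0,0,0,-8.2],[0.75,-1.5,13.4,0,0,0,-8.2],[0.78,-1.2,13.4,0,0,0,-8.2],[0.78,-1,13.4,0,0,0,-8.2],[0.78,-0.6,13.4,0,0,0,-8.2]]'
python3 -m creep '[[0.78,-0.3,13.4,0,0,0,-8.2],[0.78,0,13.4,0,0,0,-8.2],[0.78,0,0,0,0,0,0]]'
python3 - <<'E'
from h import *
s=state();print(s['ee_pos'],s['ee_rot'],s['force']); snap('wrist','w4')
C=np.array([514.4,-14.8]);v=s['ee_pos'][:2]-C;print(np.hypot(*v),np.degrees(np.arctan2(v[1],v[0]))%360)
E
```

```text
time_s: 3.42
ee_pos: [449.9, -61.8, 51.5]
ee_rot: [-180.0, -0.0, 42.0]
force: [-0.5, 1.0, 0.1]
gripper_width: 19.9
time_s: 3.8
ee_pos: [470.1, -80.7, 51.6]
ee_rot: [179.9, -0.0, 58.0]
force: [0.5, 0.2, 0.3]
gripper_width: 20.0
[470.07586806 -80.74757055  51.55545042] [ 1.79882163e+02 -4.39202241e-02  5.80125602e+01] [0.46336569 0.22841271 0.27630041]
79.45886190070819 236.0944916275957
```

View pics/w4.png

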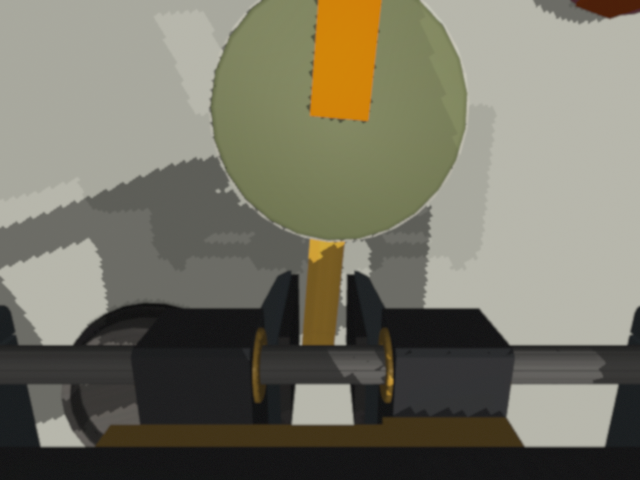

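```bash
cat >> h.py <<'E'
def stripe(d,C=(514.4,-14.8)):
    hsv=cv2.cvtColor(np.ascontiguousarray(d['frame'][:,:,::-1]),cv2.COLOR_BGR2HSV)
    o=cv2.inRange(hsv,(10,180,90),(20,255,255)); n,l,s,ce=cv2.connectedComponentsWithStats(o)
    best=None
    for i in range(1,n):
        if s[i,4]<40: continue
        uv=np.argwhere(l==i)[:,::-1]; P=np.array([onz(d,u,v,86)[:2] for u,v in uv])
        k=np.hypot(*(P-C).T)<39.5; 
        if k.sum()<30: continue
        m=P[k].mean(0)-C; w=cv2.fitLine(np.float32(P[k]),cv2.DIST_L2,0,.01,.01).ravel()
        print('stripe dir by centroid',np.degrees(np.arctan2(m[1],m[0])).round(1),'line',np.degrees(np.arctan2(w[1],w[0])).round(1),'n',k.sum(),P[k].mean(0))
E
python3 - <<'E'
from h import *
stripe(dict(np.load('pics/w4.npz'))); stripe(snap('top','t4'))
E
```

```text
stripe dir by centroid 45.9 line 52.1 n 7176 [526.45738515  -2.34385373]
stripe dir by centroid 46.3 line 54.7 n 124 [ 5.28422961e+02 -1.21614141e-01]
```

```bash
python3 -m creep '[[0.78,0.5,13.5,0,0,0,-8.2],[0.78,0.8,13.5,0,0,0,-8.2],[0.78,1,13.5,0,0,0,-8.2],[0.78,0,0,0,0,0,0],[0.78,0,0,0,0,0,0]]'
python3 - <<'E'
from h import *
stripe(snap('wrist','w5')); stripe(snap('top','t5'))
s=state();C=np.array([514.4,-14.8]);v=s['ee_pos'][:2]-C;print(s['force'],np.hypot(*v),np.degrees(np.arctan2(v[1],v[0]))%360)
E
```

```text
time_s: 4.53
ee_pos: [505.6, -94.0, 50.9]
ee_rot: [-180.0, -0.0, 82.7]
force: [-0.3, 0.4, -0.1]
gripper_width: 20.4
stripe dir by centroid 74.1 line 81.1 n 7171 [518.99470605   1.38193319]
stripe dir by centroid 73.8 line 81.8 n 124 [519.86576685   3.98757893]
[0.15307235 0.0946721  0.11378286] 79.81968100081033 263.7020057524827
```

View pics/w5.png

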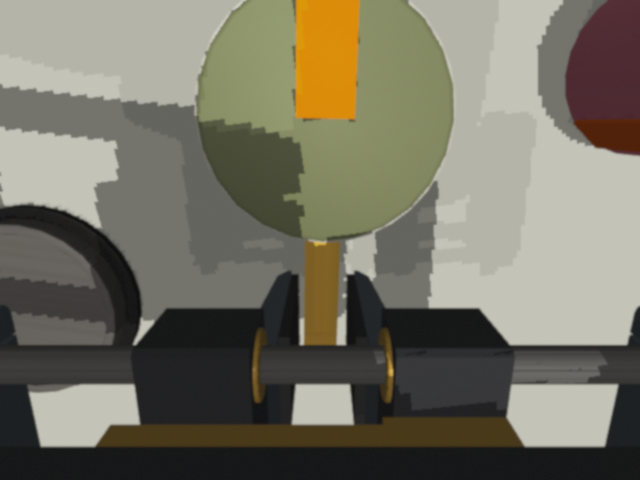

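View pics/t5.png

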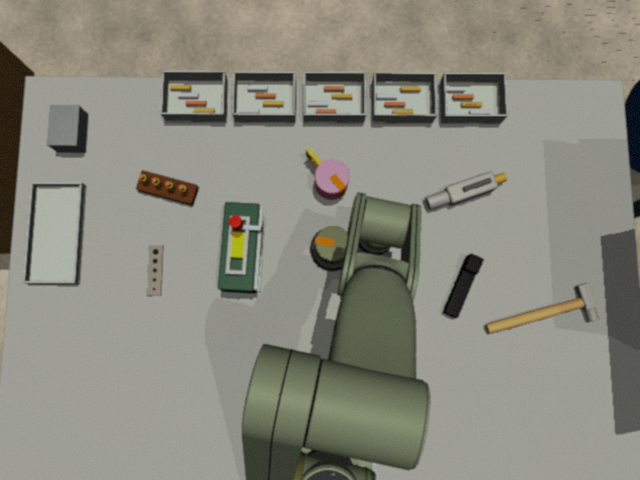

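```bash
python3 -m creep '[[0.65,0,0,0,0,0,0],[0.65,0,0,-50,0,0,0],[0.6,0,0,-60,0,0,0],[0.5,0,0,-50,0,0,0],[0.4,0,0,0,0,0,0]]'
python3 - <<'E'
from h import *
d=snap('top','t6');stripe(d);stripe(snap('wrist','w6'))
plan([549,195,200],85,5)
E
```

```text
time_s: 5.25
ee_pos: [508.6, -94.9, 215.3]
ee_rot: [179.4, 0.0, 82.8]
force: [0.3, -0.2, -0.3]
gripper_width: 52.8
stripe dir by centroid 74.4 line 82.5 n 125 [519.6114267    3.81486512]
stripe dir by centroid 75.2 line 81.6 n 1668 [519.51383363   4.58517607]
[58.5, 1.3, 2.2] rz -0.44
[58.5, 1.7, 2.2] rz -0.44
[58.5, 2.2, 2.2] rz -0.44
[58.4, 2.6, 2.2] rz -0.44
[58.4, 3.1, 2.2] rz -0.44
```

View pics/w6.png

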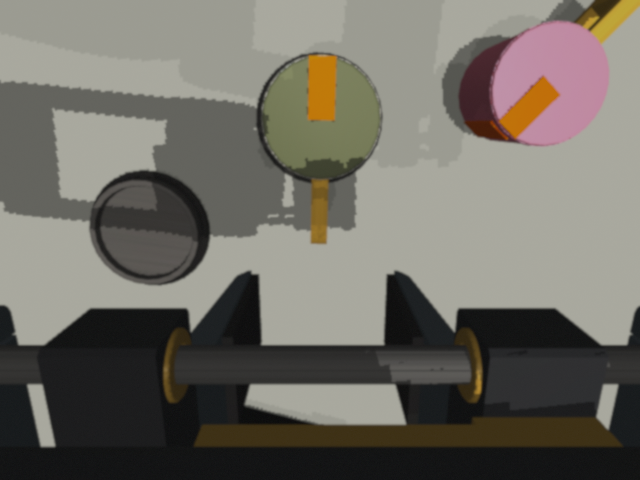

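```bash
python3 -m creep '[[0.3,58,1,0,0,0,-0.5],[0.3,58,2,0,0,0,-0.5],[0.3,58,2,0,0,0,-0.5],[0.3,30,2,0,0,0,-0.5],[0.3,0,0,0,0,0,0]]'
python3 - <<'E'
from h import *
d=snap('wrist','w7')
hsv=cv2.cvtColor(np.ascontiguousarray(d['frame'][:,:,::-1]),cv2.COLOR_BGR2HSV)
m=cv2.inRange(hsv,(0,170,120),(5,255,255))|cv2.inRange(hsv,(174,170,120),(180,255,255)); n,l,s,ce=cv2.connectedComponentsWithStats(m); i=1+s[1:,4].argmax();print(s[i],ce[i],onz(d,*ce[i],168))
print(state()['ee_pos'],state()['ee_rot'])
E
```

```text
time_s: 5.98
ee_pos: [535.5, 109.0, 208.5]
ee_rot: [-179.8, 0.1, 85.0]
force: [0.0, -0.5, 0.0]
gripper_width: 64.1
[ 309   73   55   58 2517] [335.97139452 101.86134287] [549.41598807 195.69216821 168.        ]
[535.42097257 107.69008508 208.85810843] [-1.79771602e+02  1.01727822e-01  8.49101460e+01]
```

View pics/w7.png

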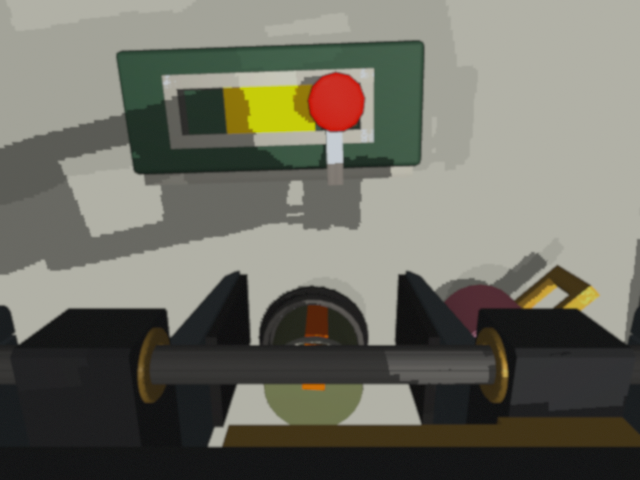

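```bash
python3 -m creep '[[0.3,45,3,0,0,0,-1],[0.3,43.5,3,0,0,0,-1],[0.3,0,0,0,0,0,0],[0.3,0,0,0,0,0,0]]'
python3 - <<'E'
from h import *
plan([549.2,195.3,142],87,1)
E
```

```text
time_s: 6.52
ee_pos: [549.3, 193.5, 210.1]
ee_rot: [-179.9, 0.1, 86.7]
force: [0.3, -0.4, 0.1]
gripper_width: 63.9
[1.8, -0.2, 68.1] rz -0.25
```

```bash
python3 -m creep '[[0.3,1,0,35,0,0,0],[0.3,1,0,33,0,0,0],[0.3,0,0,0,0,0,0],[0.8,0,0,0,0,0,0],[0.8,0,0,0,0,0,0]]' 25; python3 -m creep '[[0.8,0,0,0,0,0,0],[0.8,0,0,0,0,0,0]]'
python3 - <<'E'
from h import *
snap('scene','s8'); print(state()['ee_pos'])
E
```

```text
time_s: 7.15
ee_pos: [550.9, 197.0, 144.7]
ee_rot: [179.8, -0.1, 86.8]
force: [0.2, 0.5, -1.3]
gripper_width: 46.9
time_s: 7.4
ee_pos: [549.5, 197.2, 143.4]
ee_rot: [-180.0, -0.0, 86.8]
force: [-0.3, 0.5, 2.5]
gripper_width: 27.3
[549.56212872 197.25070562 143.44790658]
```

View pics/s8.png

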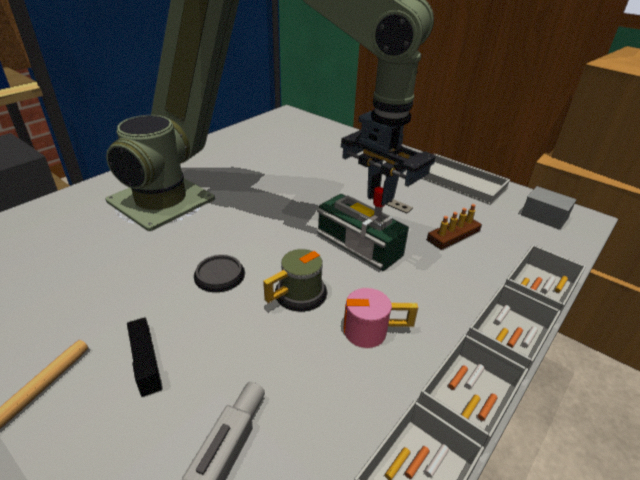

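```bash
python3 -m creep '[[0.8,0,0,-12,0,0,0],[0.8,0,0,-13,0,0,0],[0.8,0,0,0,0,0,0],[0.8,0,0,0,0,0,0]]'; python3 -m creep '[[0.8,0,-20,0,0,0,0],[0.8,0,-20,0,0,0,0],[0.8,0,-20,0,0,0,0],[0.8,0,-20,0,0,0,0],[0.8,0,0,0,0,0,0]]'
python3 - <<'E'
from h import *
print(state()); snap('scene','s9');
E
```

```text
time_s: 7.95
ee_pos: [549.6, 197.2, 167.8]
ee_rot: [-180.0, -0.0, 86.8]
force: [-1.5, 1.3, -2.6]
gripper_width: 27.3
time_s: 8.57
ee_pos: [469.8, 201.7, 168.2]
ee_rot: [180.0, -0.0, 86.8]
force: [-1.7, 0.4, -2.9]
gripper_width: 27.4
{'time_s': 8.575, 'qpos': array([ 2.19499287e+01,  1.46023541e+01,  1.01981245e+02, -8.86701295e-03,
        6.33729599e+01,  2.51057256e+01]), 'qvel': array([-0.4539085 ,  1.2358827 , -0.96313223,  0.60912353,  1.45728036,
       -0.29676987]), 'effort': array([-3.07749957e-01, -3.78182960e+01, -2.24905246e+01, -2.98535675e-01,
       -3.80561426e-01,  1.77361368e-02]), 'ee_pos': array([469.7614775 , 201.66729319, 168.17753962]), 'ee_rot': array([ 1.79957299e+02, -1.12508709e-02,  8.68481783e+01]), 'force': array([-1.74149336,  0.4148703 , -2.8767048 ]), 'torque': array([ 0.13468297,  0.17704665, -0.03898462]), 'gripper_width': 27.425704921217193}
```

View pics/s9.png

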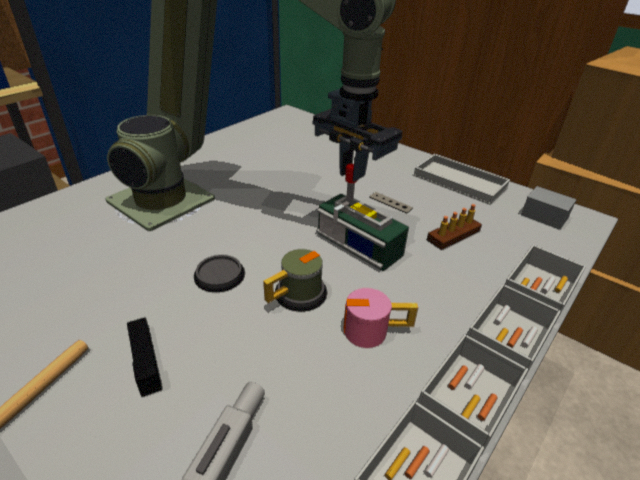

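```bash
python3 -m creep '[[0.8,0,0,10,0,0,0],[0.8,0,0,10,0,0,0],[0.8,0,0,5,0,0,0],[0.8,0,0,0,0,0,0],[0.8,0,0,0,0,0,0]]'; python3 -m creep '[[0.4,0,0,0,0,0,0],[0.3,0,0,0,0,0,0],[0.3,0,0,0,0,0,0],[0.3,0,0,0,0,0,0]]'
```

```text
time_s: 9.25
ee_pos: [470.8, 201.6, 143.4]
ee_rot: [179.9, -0.0, 86.8]
force: [0.4, -0.0, 3.8]
gripper_width: 27.6
time_s: 9.75
ee_pos: [469.9, 201.5, 142.8]
ee_rot: [-180.0, 0.0, 86.8]
force: [0.4, -0.4, 0.6]
gripper_width: 63.1
```

```bash
python3 -m creep '[[0.3,0,0,-30,0,0,0],[0.3,0,0,-50,0,0,0],[0.3,-40,0,-10,0,0,0],[0.3,-55,0,0,0,0,0],[0.3,0,0,0,0,0,0]]'
python3 - <<'E'
from h import *
d=snap('wrist','w10'); s=snap('scene','s10'); stripe(d); stripe(snap('top','t10'))
from h import cv2
P=[]
for dd in(d,s):
    hsv=cv2.cvtColor(np.ascontiguousarray(dd['frame'][:,:,::-1]),cv2.COLOR_BGR2HSV)
    m=cv2.inRange(hsv,(0,170,120),(5,255,255))|cv2.inRange(hsv,(174,170,120),(180,255,255)); n,l,st,ce=cv2.connectedComponentsWithStats(m); i=1+st[1:,4].argmax(); print(st[i],ce[i],onz(dd,*ce[i],168))
print('expected centre in scene if down', proj(s,[469.5,199.3,150]), 'if 15 up',proj(s,[469.5,199.3,165]))
cv2.imwrite('pics/s10c.png',cv2.resize(s['frame'][150:330,240:440,::-1],None,fx=3,fy=3))
E
```

```text
time_s: 10.38
ee_pos: [464.3, 104.2, 233.2]
ee_rot: [180.0, 0.0, 86.6]
force: [0.3, 0.2, 0.2]
gripper_width: 64.0
stripe dir by centroid 87.6 line 85.0 n 251 [515.52731015  11.73678654]
stripe dir by centroid 73.7 line 82.3 n 121 [519.84739354   3.81596525]
[ 299   60   49   54 2066] [323.15198451  87.04211036] [470.5588983  199.98866152 168.        ]
[346 175  12   6  53] [351.66037736 177.28301887] [475.35265402 194.07508466 168.        ]
expected centre in scene if down (np.float64(350.3672713751811), np.float64(182.72019154115645)) if 15 up (np.float64(350.8455365333609), np.float64(176.7389173490872))
```

View pics/s10c.png

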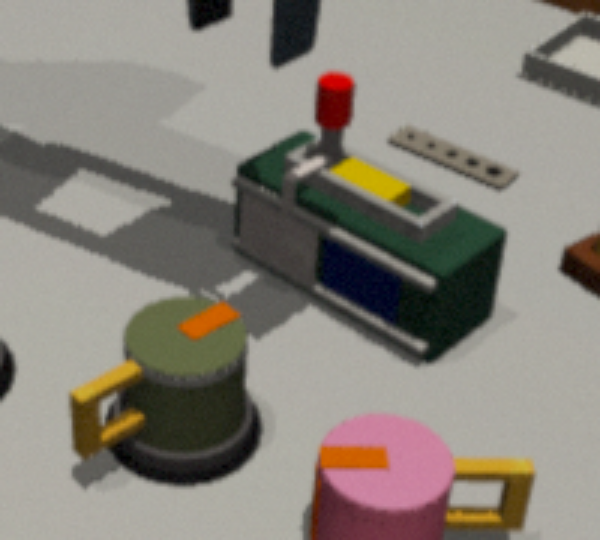

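View pics/w10.png

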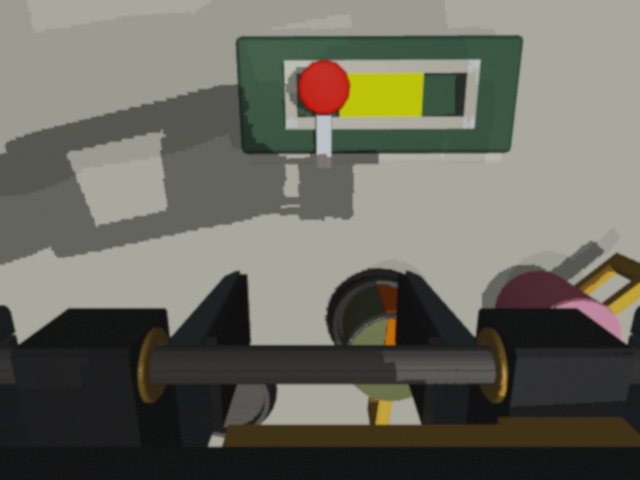

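```bash
python3 -c "
from workcell import job_done,state
print(state()['qvel'].round(2),state()['force']);print(job_done())"
```

```text
[ 0.98  0.42 -0.31 -0.13  0.13 -0.13] [ 0.03875891 -0.39252286 -0.64292892]
the job is handed in; nothing more can be done
None
```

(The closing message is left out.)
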